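Load the barrel reader and hold the glass barrel down in its V-cradle

ROBOT

A 7-joint arm with a two-finger parallel gripper is mounted at the origin on the work surface. World frame = base frame: x ahead of the robot, y to its left, z up, the work surface at z = 0. Lengths are in m, angles in rad, forces in N, time in s.
With the tool pointing down it reaches from about 0.4 to 0.85 m from the base axis. Payload 10.4 kg.
Tool frame: the origin (TCP) lies midway between the tips of the shut fingers; the grasp point (between the pads) lies 19 mm behind it; z points along the fingers, y is the direction in which the jaws open and shut (so a half turn about z gives the same grasp; the last joint's range is limited). The gripper opens to 85 mm and grips with 20 to 120 N. Pads are 22 mm wide; open, the fingers measure 114 mm over their backs; the gripper's body (76 mm by 85 mm) begins 54 mm behind the grasp point. The pads swing forward as they close: fully open they stand 13 mm farther back than shut.
Start: joints at [1.104, 0.332, -0.065, 1.46, 0.022, 1.35, -0.088], TCP at [0.268, -0.564, 0.231] pointing down, gripper open.
Joint ranges: [-2.6, 2.6], [-0.5, 2.12], [-1.47, 1.34], [0.16, 2.42], [-1.27, 4.41], [0.06, 2.06], [-2.6, 2.6]. Speed limits (rad/s): [2.22, 2.22, 2.79, 2.79, 3.14, 3.14, 3.14].

INTERFACE

Orientations are given as a unit quaternion [x, y, z, w].
In Python, from workcell import manip, camera, camera_info, workorder, nets gives the robot as it stands.
- The arm moves only by the tool apply_moves, never from a script. Its argument "commands" is a list of rows, each a list of 5 numbers: the shift along the tool's x, y, z in m, then the turn about the tool's z in degrees, then the gripper command: -1 is fully open, 1 is shut, values between are in proportion. A call has 1 to 5 rows; each row shifts and turns the pose as measured when the row begins, along the tool's axes as they then stand; what a row does not reach is not made up. A row lasts 1/12 s, in which the tool goes at most 41.7 mm and 7.16 degrees, less where a joint would pass 70% of its speed; a pose out of reach is approached as far as the arm can. A call is refused whole if a number of a shift passes 0.0417 or a number of a turn 7.16, either way. A call with a gripper value outside its range is refused whole. The fingers move at their own pace and stop on an object; "squeeze" is the grip in N (left out, the last holds). Time passes only in rows, so rows that do not move let the fingers close. It gives the time, the measured TCP pose, the force and the opening at its end, in the units of the state.
- manip.get_obs(): the state, without advancing time (a new reading comes with each control period).
- camera(name): name is "scene" or "top" or "wrist"; returns (picture, depth): 400x640x3 uint8, red, green, blue; 400x640 float32, m along the optical axis (not along the pixel's ray), 0 where there is no reading.
- camera_info(name): a dict with "camera_matrix" (3x3 intrinsics, pixels), "xyz" and "rotation" of the camera in the world; the wrist camera has in their place "T_tool_cam" (4x4, takes a point from camera to tool coordinates, whose origin is the TCP and whose axes are the flange's). Camera axes: x right, y down, z forward; pixel columns grow to the right and rows downward; lengths in m; the calibration is good to about 2 mm. A picture is of the moment at which its call begins: read the wrist's pose just before it. camera_info takes no time and is no camera call.
- workorder.hand_in(): hands the job in, once; it reports no verdict.
Trained networks look in the newest picture that a camera, given by its name, has taken for a name from the list of things; names that differ only in an ending like _2 or _b are one class to them, and where a whole thing is asked for, a point or a joint stands for the part that bears it (a point fixed in the world has none). Each returns a list of dicts, best first, with "conf" (0 to 1); they miss things now and then, are a little off and sometimes report something else, mostly with a low value. They report only what shows in the picture. A call takes as long as a camera call. They do not tell look-alikes from the thing itself.
- nets.look_for(camera, thing): "rect" ([left, top, width, height] in pixels, round what is visible of it).
- nets.place_of(camera, thing): "xy" ([column, row] in pixels: a listed point, or the origin of a listed thing).
The state is a dict: "clock": time; "joint_pos": joint angles; "joint_velocities": joint speeds; "tau": joint torques, N m; "position": TCP position; "ee_rot": TCP orientation; "ft_force": force on the tool from outside, world axes, zero at the start; "torque": the same for the moment, N m; "grip_width": opening from 0.0 (shut) to 1.0 (fully open).
Only numpy, scipy, OpenCV 4.12 (cv2) and the standard library are available. Lean on these libraries where they do the work, as an engineer would, in place of code of your own. Each camera call takes 0.05 s, during which the arm holds its last target. There are 200 camera calls.

TASK

Get the medicine barrel ready to be read: first seat the loose metal V-cradle fully home, flat and square, in the pocket of the reader station and let go of it, then lift the glass barrel from its rest and lay it centred in the cradle's V. Press it down firmly and evenly onto both sides of the V, but gently enough for glass, and finish while still holding it pressed there: do not let go at the end. Leave the other things on the desk where they stand.

Things in the scene. Friction and masses are not known exactly. Their poses are not given: they have to be found in the camera images.
- station: Barrel reader, fixed to the desk: white block 110 (x) x 150 (y) x 18 mm high; in its middle an open-topped rectangular pocket 64 (x) x 104 (y) mm, 8 mm deep (dark floor 10 mm above the desk), square edges. A grey reading head, 50 x 110 x 60 mm high, stands on its +x side, its face 100 mm from the pocket's centre. Origin: on the desk, under the pocket's centre; z up.
- cradle: Loose bare-metal V-cradle, 0.34 kg, either way round. Origin: centre of underside. Plate 60 (x) x 100 (y) x 12 mm; in its middle a grip rib 12 (x) x 40 (y) mm, up to z 34 mm; at each end (|y| 25 to 45) a V-support 45 mm wide, up to z 49, with 50 mm free between them. Each V: two 45 degree faces, groove along y. A seated barrel's axis lies at x 0, z 52 mm, its underside 4 mm over the rib.
- v_left: The two sloping faces of the cradle's V on its -x side, fixed to the cradle (one contact line for the barrel). Its origin and axes are those of the cradle.
- v_right: The two sloping faces of the cradle's V on its +x side, fixed to the cradle (the other contact line). Its origin and axes are those of the cradle.
- rest: White plastic rest for the barrel, fixed to the desk: base 70 (x) x 100 (y) x 6 mm; two notched uprights 8 mm thick at y = -40 and +40 mm, 46 mm wide, 34 mm high; notches 30 mm wide, their floor 22 mm above the desk. Origin: centre of the underside; the barrel lies along its y.
- barrel: Closed amber glass medicine barrel, metal band at each end, blank paper label: a rigid plain cylinder, 28 mm diameter, 110 mm long, about 0.09 kg, lying in the rest with its axis 36 mm above the desk. Either way round will do. Origin: its centre, on the axis; its own y is the axis (it may be rolled about it).
- gel_bottle: Bystander: hand-gel pump bottle, 64 mm in diameter, 162 mm high; origin at the centre of its underside. Leave it alone.
- vial: Bystander: small standing vial, 24 mm in diameter, 45 mm high; origin at the centre of its underside. Leave it alone.
- sharps_pot: Bystander: yellow tub with a red lid, 106 mm in diameter, 87 mm high; origin at the centre of its underside. Leave it alone.
Mind the look-alikes: they are no part of the job. What is shaped like the barrel but pink or turquoise is not meant. Leave any pink look-alike of the cradle alone.

How it is judged:
On the way, in this order (a step that is already met when the one before it is completed fails the run):
1. the V-cradle lies flat and square on the floor of the station's pocket, let go of (x of cradle in the frame of station between -0.003 and 0.003 m and y of cradle in the frame of station between -0.003 and 0.003 m and z of cradle in the frame of station between 0.0085 and 0.0115 m and angle between the z axis of cradle and the z axis of station, either way round below 0.03 rad and angle between the y axis of cradle and the y axis of station, either way round below 0.05 rad and contact force between cradle and the fingers below 0.1 N), for 0.2 s.
2. the barrel is lifted clear of its rest in the gripper (contact force between barrel and rest below 0.05 N and contact force between barrel and the fingers above 0.5 N and height (world z) of barrel above 0.05 m), for 0.2 s.
At the end, for the whole second after the job is handed in: Cradle in the pocket: within 3 mm of centre, 1.5 mm of the floor, flat to 0.03 rad, square to 0.05. Barrel at rest in the V: axis within 2 mm of its seat, 10 mm of the middle lengthwise, parallel to 0.04 rad. Gripper on the barrel (over 1.5 N), each side of the V loaded over 1.5 N, to the last (x of cradle in the frame of station between -0.003 and 0.003 m and y of cradle in the frame of station between -0.003 and 0.003 m and z of cradle in the frame of station between 0.0085 and 0.0115 m and angle between the z axis of cradle and the z axis of station, either way round below 0.03 rad and angle between the y axis of cradle and the y axis of station, either way round below 0.05 rad and x of barrel in the frame of cradle between -0.002 and 0.002 m and y of barrel in the frame of cradle between -0.01 and 0.01 m and z of barrel in the frame of cradle between 0.05 and 0.054 m and angle between the y axis of barrel and the y axis of cradle, either way round below 0.04 rad and contact force between barrel and v_left above 1.5 N and contact force between barrel and v_right above 1.5 N and contact force between barrel and the fingers above 1.5 N and linear speed of barrel below 0.01 m/s); the arm keeps its last pose, push and grip.
It fails at once if a side of the V is loaded with more than 60 N by the glass barrel (contact force between barrel and v_left above 60 N or contact force between barrel and v_right above 60 N).
It fails at once if the gel bottle is moved by more than 30 mm or tipped over (distance of gel_bottle from where it was at the start of the episode above 0.03 m or angle between gel_bottle's own z axis and vertical above 0.5 rad).
It fails at once if the vial is moved by more than 30 mm or tipped over (distance of vial from where it was at the start of the episode above 0.03 m or angle between vial's own z axis and vertical above 0.5 rad).
It fails at once if the sharps pot is moved by more than 30 mm or tipped over (distance of sharps_pot from where it was at the start of the episode above 0.03 m or angle between sharps_pot's own z axis and vertical above 0.5 rad).
It also fails if it takes over 72 s, if anything falls off the work surface, if the arm or the gripper's body presses on something with over 40 N, if the wrist force passes 120 N, or if a joint passes its speed limit or range.

## Working session

There is one attempt and no reset: what is moved stays moved. The work goes in short steps, Python scripts to look and compute and a tool call to move; the robot and the scene stay as the last step left them, time stands still between calls to the robot, and variables do not carry over. Pictures are saved under pics/ and viewed, about 8 in all and at most 12, crops included, and the job is handed in when it is done.

Besides the shell and the picture viewer there is one more tool, called by a JSON object that holds its "op" and its "data". apply_moves: Moves the arm, as the interface text tells. Its arguments: {"type":"object","properties":{"commands":{"type":"array","items":{"type":"array","items":{"type":"number"}}},"squeeze":{"type":"number"}},"required":["commands"]}

```bash
mkdir -p pics; ls; cat > h.py <<'E'
import numpy as np, cv2
from scipy.spatial.transform import Rotation as R
from workcell import manip, camera, camera_info, workorder, nets
def pose(name,o=None):
    ci=camera_info(name); K=np.array(ci["camera_matrix"])
    if name=="wrist":
        o=o or manip.get_obs(); T=np.eye(4); T[:3,:3]=R.from_quat(o["ee_rot"]).as_matrix(); T[:3,3]=o["position"]
        T=T@np.array(ci["T_tool_cam"]); return K,T[:3,:3],T[:3,3]
    return K,np.array(ci["rotation"]).reshape(3,3),np.array(ci["xyz"])
def ray(P,uv):
    K,Rm,t=P; d=Rm@np.linalg.solve(K,[uv[0],uv[1],1.]); return t,d
def onz(P,uv,z):
    t,d=ray(P,uv); return t+d*(z-t[2])/d[2]
def cloud(P,D):
    K,Rm,t=P; v,u=np.mgrid[:D.shape[0],:D.shape[1]]
    c=np.stack([(u-K[0,2])/K[0,0]*D,(v-K[1,2])/K[1,1]*D,D],-1); w=c@Rm.T+t; w[D<=0]=np.nan; return w
def tri(rays):
    A=np.zeros((3,3));b=np.zeros(3)
    for t,d in rays:
        d=d/np.linalg.norm(d);M=np.eye(3)-np.outer(d,d);A+=M;b+=M@t
    return np.linalg.solve(A,b)
E
python3 - <<'E'
from h import *
np.set_printoptions(precision=4,suppress=True)
o=manip.get_obs(); print(o["position"],o["ee_rot"],o["grip_width"],o["ft_force"],o["clock"])
for n in ["top","scene"]:
    im,D=camera(n); P=pose(n); W=cloud(P,D); np.savez(f"{n}.npz",im=im,D=D,W=W)
    cv2.imwrite(f"pics/{n}.png",im[:,:,::-1]); print(n,P[2],P[1][:,2])
    for th in ["station","cradle","rest","barrel"]:
        for r in nets.place_of(n,th)[:4]:
            u,v=np.round(r["xy"]).astype(int); print(th,np.round(r["xy"],1),round(r["conf"],2),W[min(max(v,0),399),min(max(u,0),639)])
print(camera_info("wrist")["T_tool_cam"])
E
```

```text
pics
[ 0.2682 -0.5641  0.2305] [ 0.9755  0.2201 -0.0002 -0.0007] 0.9967803098919372 [ 0.3567 -0.4801  0.5675] 0.0Traceback (most recent call last):
  File "<stdin>", line 5, in <module>
  File "h.py", line 9, in pose
    return K,np.array(ci["rotation"]).reshape(3,3),np.array(ci["xyz"])
             ~~~~~~~~~~~~~~~~~~~~~~~~~~~~~~~~^^^^^
ValueError: cannot reshape array of size 4 into shape (3,3)
```

```bash
sed -i 's/np.array(ci\["rotation"\]).reshape(3,3)/R.from_quat(ci["rotation"]).as_matrix()/' h.py
python3 - <<'E'
from h import *
np.set_printoptions(precision=4,suppress=True)
for n in ["top","scene"]:
    im,D=camera(n); P=pose(n); W=cloud(P,D); np.savez(f"{n}.npz",im=im,D=D,W=W)
    cv2.imwrite(f"pics/{n}.png",im[:,:,::-1]); print(n,P[2],P[1][:,2])
    for th in ["station","cradle","rest","barrel"]:
        for r in nets.place_of(n,th)[:4]:
            u,v=np.round(r["xy"]).astype(int); print(th,np.round(r["xy"],1),round(r["conf"],2),W[min(max(v,0),399),min(max(u,0),639)])
print(np.array(camera_info("wrist")["T_tool_cam"]))
E
```

```text
top [ 0.3873 -0.0424  1.0258] [ 0.1962  0.0036 -0.9806]
station [295.7 220.1] 0.86 [0.5143 0.0381 0.0112]
cradle [206.5 257.7] 0.94 [0.4074 0.2682 0.0267]
cradle [297.2 222.6] 0.75 [0.5059 0.035  0.0136]
cradle [180.1 171.8] 0.74 [0.631  0.3489 0.0511]
cradle [212.3 211.2] 0.73 [0.5303 0.26   0.035 ]
rest [423.7 205.7] 0.83 [ 0.554  -0.2995  0.0486]
barrel [427.5 204.8] 0.82 [ 0.5565 -0.3094  0.051 ]
barrel [411.8 253.9] 0.64 [ 0.4295 -0.2691  0.0308]
barrel [476.8 181.5] 0.64 [ 0.6271 -0.4512  0.0269]
scene [ 1.0338 -0.6358  1.0496] [-0.3612  0.4888 -0.7941]
station [316.7 185.5] 0.71 [0.5226 0.036  0.0089]
cradle [416.4 139.1] 0.89 [0.6538 0.3531 0.0101]
cradle [332.2 123.3] 0.68 [0.4142 0.2591 0.013 ]
cradle [367.2 142.7] 0.57 [0.5622 0.2226 0.0463]
rest [243.  284.2] 0.94 [ 0.5716 -0.3175  0.0364]
barrel [214.6 244.8] 0.87 [ 0.4371 -0.2737  0.0229]
barrel [221.2 348.6] 0.72 [ 0.6325 -0.4582  0.0256]
barrel [240. 280.] 0.71 [ 0.5645 -0.3176  0.048 ]
[[-0.0002 -0.9527 -0.3038  0.0761]
 [ 1.     -0.0001 -0.0002  0.0004]
 [ 0.0001 -0.3038  0.9527 -0.1425]
 [ 0.      0.      0.      1.    ]]
```

View pics/top.png

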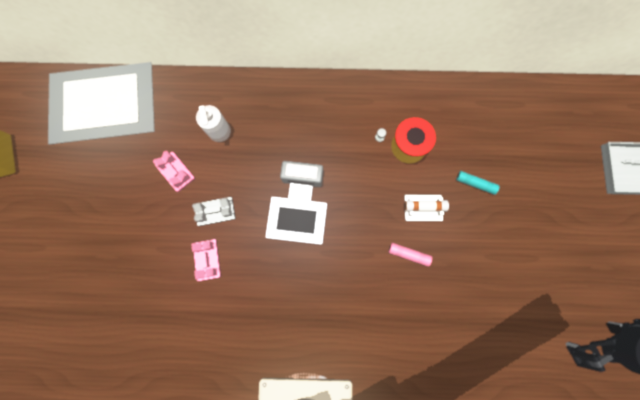

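View pics/scene.png

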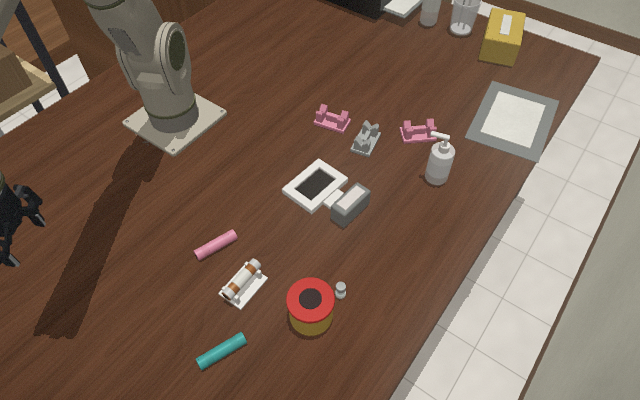

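The top view shows three cradle-shaped things: pink at (173,171), bare metal at (213,211) and pink at (206,258). The metal one fits the description. There are also three barrel-shaped things: amber with a label in the rest at (426,205), pink at (411,254) and turquoise at (478,182). The one in the rest is the barrel. I'll go over the barrel first for a wrist view and an enlarged check.

{"op": "apply_moves", "data": {"commands": [[0.037,-0.011,0,0,-1],[0.037,-0.011,0,0,-1],[0.037,-0.011,0,0,-1],[0.037,-0.011,0,0,-1],[0.037,-0.011,0,0,-1]]}}

```text
clock: 0.97
position: [0.4071, -0.44, 0.2305]
ee_rot: [0.978, 0.21, -0.002, 0.002]
ft_force: [0.9, -0.3, -0.4]
grip_width: 1.0
```

{"op": "apply_moves", "data": {"commands": [[0.037,-0.011,0,0,-1],[0.037,-0.011,0,0,-1],[0.037,-0.011,0,0,-1],[0.037,-0.011,0,0,-1],[0.037,-0.011,0,0,-1]]}}

```text
clock: 1.38
position: [0.559, -0.307, 0.2307]
ee_rot: [0.978, 0.209, -0.002, 0.003]
ft_force: [-0.2, -0.1, 0.5]
grip_width: 1.002
```

{"op": "apply_moves", "data": {"commands": [[0,0,0,-7.1,-1],[0,0,0,-7.1,-1],[0,0,0,-7.1,-1],[0,0,0,-7.1,-1],[0,0,0,-7.1,-1]]}}

```text
clock: 1.8
position: [0.5684, -0.2929, 0.2299]
ee_rot: [0.865, 0.502, 0.0, 0.0]
ft_force: [0.6, -0.4, 0.2]
grip_width: 0.999
```

{"op": "apply_moves", "data": {"commands": [[0,0,0,-7.1,-1],[0,0,0,-7.1,-1],[0,0,0,-7.1,-1],[0,0,0,-7.1,-1],[0,0,0,-1,-1]]}}

```text
clock: 2.22
position: [0.5686, -0.2925, 0.2298]
ee_rot: [0.705, 0.709, 0.0, 0.0]
ft_force: [-1.3, -0.2, 0.3]
grip_width: 1.004
```

```bash
cat > snap.py <<'E'
from h import *
import sys
def snap(tag,things):
    np.set_printoptions(precision=4,suppress=True)
    o=manip.get_obs(); im,D=camera("wrist"); P=pose("wrist",o); W=cloud(P,D)
    np.savez(f"{tag}.npz",im=im,D=D,W=W,K=P[0],R=P[1],t=P[2]); cv2.imwrite(f"pics/{tag}.png",im[:,:,::-1])
    print(tag,o["position"],o["ee_rot"],o["clock"])
    for th in things:
        for r in nets.place_of("wrist",th)[:3]:
            u,v=np.clip(np.round(r["xy"]).astype(int),0,[639,399]); print(th,np.round(r["xy"],1),round(r["conf"],2),W[v,u])
if __name__=="__main__": snap(sys.argv[1],sys.argv[2:])
E
python3 snap.py b1 barrel rest
```

```text
b1 [ 0.5686 -0.2925  0.2298] [0.7054 0.7088 0.0001 0.0002] 2.2167
barrel [310.1 191.2] 0.81 [ 0.5611 -0.3066  0.0493]
barrel [199.  150.4] 0.81 [ 0.4325 -0.264   0.028 ]
barrel [355.1 288. ] 0.58 [ 0.6217 -0.4504  0.0241]
rest [307.  178.3] 0.69 [ 0.5577 -0.2916  0.0494]
```

View pics/b1.png

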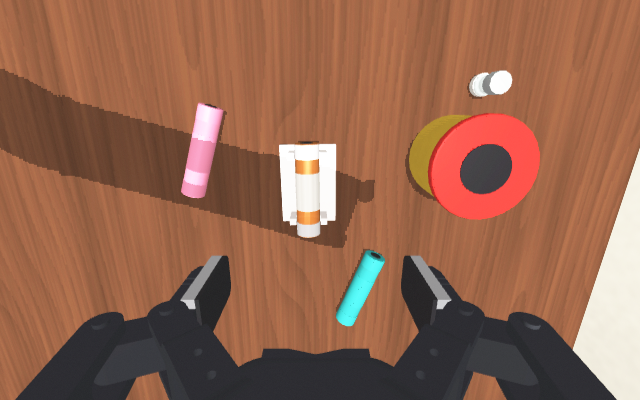

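The picture shows the amber barrel with the white label in the white rest at about (308,190), the pink look-alike at (203,150) and the turquoise one at (360,288). The barrel's depth top of 49–50 mm matches 36+14 mm. Next is the station.

{"op": "apply_moves", "data": {"commands": [[0.038,-0.007,0,0,-1],[0.038,-0.007,0,0,-1],[0.038,-0.007,0,0,-1],[0.038,-0.007,0,0,-1],[0.038,-0.007,0,0,-1]]}}

```text
clock: 2.78
position: [0.5346, -0.1065, 0.2275]
ee_rot: [0.722, 0.692, -0.001, 0.001]
ft_force: [1.5, 0.2, -0.7]
grip_width: 1.0
```

{"op": "apply_moves", "data": {"commands": [[0.038,-0.007,0,0,-1],[0.038,-0.007,0,0,-1],[0.038,-0.007,0,0,-1],[0.02,0,0,0,-1],[0,0,0,0,-1]]}}

```text
clock: 3.2
position: [0.5161, 0.0437, 0.2289]
ee_rot: [0.725, 0.689, 0.0, 0.002]
ft_force: [-0.1, 0.4, 0.6]
grip_width: 1.0
```

```bash
python3 snap.py s1 station cradle
```

```text
s1 [0.5161 0.0437 0.2289] [0.7248 0.6889 0.0002 0.0019] 3.2
station [311.9 175.1] 0.93 [0.5108 0.0395 0.0109]
```

{"op": "apply_moves", "data": {"commands": [[0.038,0.003,0,0,-1],[0.038,0.003,0,0,-1],[0.038,0.003,0,0,-1],[0.038,0.003,0,0,-1],[0.038,0,0,0,-1]]}}

```text
clock: 3.77
position: [0.5488, 0.2097, 0.2256]
ee_rot: [0.741, 0.672, -0.004, 0.006]
ft_force: [0.4, 0.8, -0.3]
grip_width: 1.003
```

{"op": "apply_moves", "data": {"commands": [[0.03,0,0,0,-1],[0.02,0,0,0,-1],[0,0,0,0,-1]]}}

```text
clock: 4.02
position: [0.5553, 0.2637, 0.2229]
ee_rot: [0.743, 0.67, -0.004, 0.004]
ft_force: [-0.8, 0.7, 0.4]
grip_width: 1.001
```

```bash
python3 snap.py c1 station cradle
```

```text
c1 [0.5553 0.2637 0.2229] [ 0.7426  0.6697 -0.0041  0.0042] 4.0167
station [303.4 324. ] 0.55 [0.5123 0.038  0.0092]
cradle [380.5  59.4] 0.84 [0.6316 0.3769 0.0341]
cradle [196.2 174.9] 0.67 [0.4189 0.2782 0.0347]
cradle [299.2 174. ] 0.61 [0.5356 0.2672 0.0342]
```

View pics/c1.png

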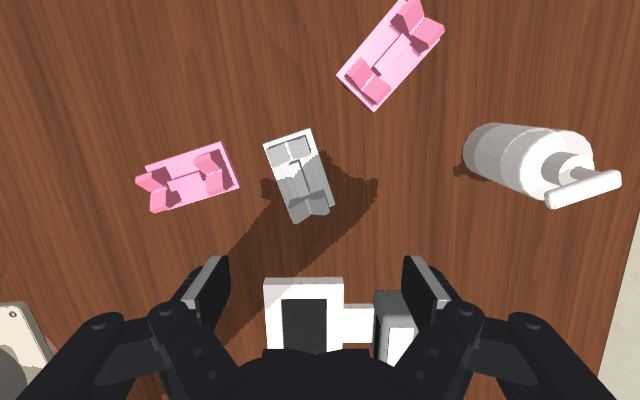

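The bare-metal cradle is at (299,175), with pink look-alikes at (190,180) and (390,55). The pocket edge of the station is at (304,325).

```bash
cat > fit.py <<'E'
from h import *
np.set_printoptions(precision=4,suppress=True)
def rect(W,m,label):
    p=W[m][:,:2]; (c,s,a)=cv2.minAreaRect((p*1000).astype(np.float32))
    if s[0]<s[1]: a+=90     # long axis angle from world x
    print(label,m.sum(),"c",np.array(c)/1000,"size",np.round(s,1),"long-axis deg",round(a,2),"z med",np.round(np.nanmedian(W[m][:,2]),4))
def load(n):
    d=np.load(n+".npz"); return d["im"].astype(int),d["W"],d
def main_blob(m,uv):
    n,l=cv2.connectedComponents(m.astype(np.uint8)); return l==l[uv[1],uv[0]]
if __name__=="__main__":
    im,W,d=load("s1"); z=W[...,2]; hsv=cv2.cvtColor(im.astype(np.uint8),cv2.COLOR_RGB2HSV)
    dark=(hsv[...,2]<90)&(hsv[...,1]<80); rect(W,main_blob(cv2.erode(dark.astype(np.uint8),None)>0,(312,175)),"pocket")
    flo=W[165:185,300:322,2]; print("floor z",np.nanmean(flo),np.nanstd(flo))
    lo=hsv[...,1]<45
    white=lo&(hsv[...,2]>150)&(np.abs(z-.018)<.012); n,l=cv2.connectedComponents(white.astype(np.uint8)); k=np.bincount(l.ravel())[1:].argmax()+1; rect(W,l==k,"block")
    im,W,d=load("c1"); z=W[...,2]; hsv=cv2.cvtColor(im.astype(np.uint8),cv2.COLOR_RGB2HSV)
    box=(np.abs(W[...,0]-.535)<.07)&(np.abs(W[...,1]-.267)<.07)
    for lo_,hi in((.004,.07),(.006,.018),(.04,.06),(.026,.037)):
        m=box&(z>lo_)&(z<hi); rect(W,m,f"cradle {lo_}")
    tab=box&(z<.004); print("table z",np.nanmedian(z[tab]),np.nanstd(z[tab]))
    cv2.imwrite("pics/crop.png",cv2.resize(np.hstack([im[100:260,220:380,::-1],np.load('s1.npz')['im'][90:250,230:390,::-1]]).astype(np.uint8),None,fx=2.5,fy=2.5,interpolation=cv2.INTER_CUBIC))
E
python3 fit.py
```

```text
pocket 3825 c [0.5131 0.0363] size [99.3 59.9] long-axis deg 83.98 z med 0.0102
floor z 0.010162044020662115 0.000771730540623922
block 8333 c [0.5365 0.0337] size [150.8 155.2] long-axis deg 174.56 z med 0.0177
cradle 0.004 4157 c [0.5343 0.2601] size [ 60.1 100.4] long-axis deg 102.36 z med 0.0235
cradle 0.006 1979 c [0.5343 0.2601] size [ 60.1 100.4] long-axis deg 102.36 z med 0.012
cradle 0.04 990 c [0.5342 0.2601] size [45.5 90.6] long-axis deg 102.24 z med 0.0453
cradle 0.026 819 c [0.5345 0.2603] size [45.1 90.3] long-axis deg 102.67 z med 0.0338
table z -2.2439164510112963e-05 0.0007536686404053974
```

View pics/crop.png

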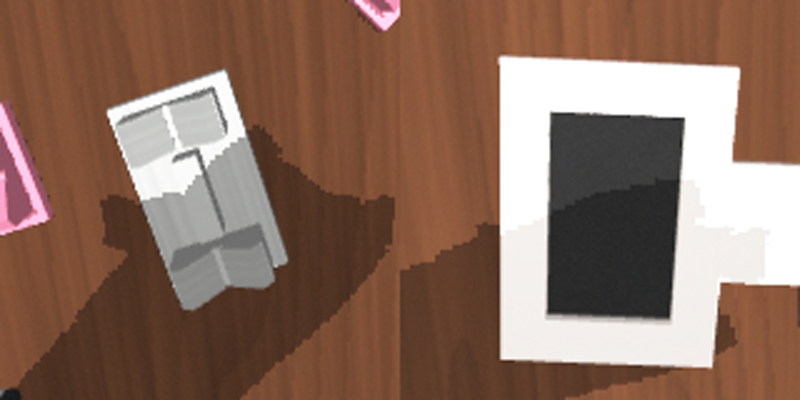

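{"op": "apply_moves", "data": {"commands": [[-0.006,-0.02,0,0,0],[0,0,0,-6,0],[0,0,0,-6,0],[0,0,0,-6,0],[0,0,0,0,0]], "squeeze": 60}}

```text
clock: 4.58
position: [0.5392, 0.2411, 0.2229]
ee_rot: [0.633, 0.774, -0.008, 0.007]
ft_force: [0.5, -0.1, -0.7]
grip_width: 0.499
```

{"op": "apply_moves", "data": {"commands": [[0,0,0.03,0,0],[0,0,0.03,0,0],[0,0,0.03,0,0],[0,0,0.02,0,0],[0,0,0,0,0]]}}

```text
clock: 5.0
position: [0.5449, 0.2277, 0.1116]
ee_rot: [0.646, 0.763, -0.006, 0.011]
ft_force: [-1.4, -1.0, -0.1]
grip_width: 0.5
```

```bash
cat >> h.py <<'E'
def goto(x,y,z,yaw):
    "prints pose error in tool axes to a world target (yaw of tool x, deg)"
    o=manip.get_obs(); M=R.from_quat(o["ee_rot"]).as_matrix(); e=M.T@(np.array([x,y,z])-o["position"])
    a=np.degrees(np.arctan2(M[1,0],M[0,0])); t=-((yaw-a+180)%360-180)
    print("shift mm",np.round(e*1000,1),"turn",round(t,2),"yaw",round(a,2),"tilt",np.round(np.degrees(M[:2,2]),2),"pos",np.round(o["position"],4),"grip",round(o["grip_width"]*85,1),"F",np.round(o["ft_force"],1),"T",np.round(o["torque"],2),"t",o["clock"])
E
python3 - <<'E'
from h import *
from fit import load
goto(.5343,.2601,.0145,102.4)
im,W,d=load("s1"); z=W[...,2]
# pocket refine: top-face points, in rotated frame, trimmed edges
m0=(z>.0155)&(z<.021)&(np.abs(W[...,0]-.513)<.1)&(np.abs(W[...,1]-.036)<.1)
P=W[m0][:,:2]
Fl=W[(z>.005)&(z<.0135)&(np.abs(W[...,0]-.513)<.045)&(np.abs(W[...,1]-.036)<.06)][:,:2]
from scipy.optimize import minimize
def cost(q,ret=False):
    c,s=np.cos(q[2]),np.sin(q[2]); A=np.array([[s,-c],[c,s]]) # q2 = direction of station long axis
    p=(P-q[:2])@A.T; f=(Fl-q[:2])@A.T; p=p[p[:,0]<.055]
    din=np.minimum(.032-np.abs(p[:,0]),.052-np.abs(p[:,1])); dout=np.maximum(np.abs(f[:,0])-.032,np.abs(f[:,1])-.052)
    dO=np.maximum(np.abs(p[:,0])-.055,np.abs(p[:,1])-.075)
    return np.clip(din,0,.01).sum()+np.clip(dout,0,.01).sum()+np.clip(dO,0,.01).sum()
for a in (84,84.5,85): 
    r=minimize(cost,[.513,.036,np.radians(a)],method="Nelder-Mead",options=dict(xatol=1e-6,fatol=1e-6,initial_simplex=np.array([[.513,.036,np.radians(a)],[.516,.036,np.radians(a)],[.513,.039,np.radians(a)],[.513,.036,np.radians(a+1)]])))
    print(r.x[:2],np.degrees(r.x[2]),r.fun)
E
```

```text
shift mm [36.2 -5.5 96.2] turn -2.89 yaw 99.51 tilt [ 0.5 -1.4] pos [0.5449 0.2277 0.1116] grip 42.5 F [-1.4 -1.  -0.1] T [ 0.02  0.   -0.  ] t 5.0
[0.514  0.0362] 84.56197875773577 0.01593188539700701
[0.514  0.0362] 84.56204338394069 0.015931861824536417
[0.514  0.0362] 84.56205110668598 0.015931865210411518
```

{"op": "apply_moves", "data": {"commands": [[0,0,0,0,0],[0,0,0,0,0]]}}

```text
clock: 5.17
position: [0.5456, 0.2249, 0.1122]
ee_rot: [0.649, 0.761, -0.007, 0.011]
ft_force: [-0.8, 0.8, 0.0]
grip_width: 0.499
```

```bash
python3 - <<'E'
from h import *
goto(.5343,.2601,.0145,102.4); o=manip.get_obs(); print(np.round(o["joint_pos"],3),np.round(o["joint_velocities"],3))
E
```

```text
shift mm [39.2 -6.  96.6] turn -3.36 yaw 99.04 tilt [ 0.45 -1.48] pos [0.5456 0.2249 0.1122] grip 42.4 F [-0.8  0.8  0. ] T [ 0.   -0.02 -0.02] t 5.1667
[ 0.102  0.453 -0.735  1.664  0.354  1.163 -0.571] [ 0.012 -0.018  0.004 -0.016 -0.008  0.013 -0.013]
```

{"op": "apply_moves", "data": {"commands": [[0.02,-0.003,0,-3.4,0],[0.02,-0.003,0,0,0],[0,0,0,0,0]]}}

```text
clock: 5.42
position: [0.535, 0.2631, 0.1159]
ee_rot: [0.628, 0.778, -0.005, 0.013]
ft_force: [-0.1, 1.0, 0.6]
grip_width: 0.499
```

{"op": "apply_moves", "data": {"commands": [[0,0,0,0,0]]}}

```text
clock: 5.5
position: [0.5355, 0.2639, 0.1174]
ee_rot: [0.628, 0.778, -0.004, 0.014]
ft_force: [0.8, 0.1, 0.0]
grip_width: 0.497
```

{"op": "apply_moves", "data": {"commands": [[0,0,0,0,0]]}}

```text
clock: 5.58
position: [0.5358, 0.2647, 0.1187]
ee_rot: [0.628, 0.778, -0.004, 0.014]
ft_force: [-0.1, -0.6, -0.5]
grip_width: 0.499
```

```bash
python3 - <<'E'
from h import *
goto(.5343,.2601,.0145,102.4); o=manip.get_obs(); print(np.round(o["joint_pos"],3),np.round(o["joint_velocities"],3))
E
```

```text
shift mm [ -1.4  -3.7 104.3] turn -0.15 yaw 102.25 tilt [ 0.99 -1.33] pos [0.5358 0.2647 0.1187] grip 42.5 F [-0.1 -0.6 -0.5] T [ 0.01  0.02 -0.03] t 5.5833
[ 0.045  0.463 -0.756  1.644  0.37   1.176 -0.59 ] [ 0.004 -0.012  0.003 -0.015  0.003  0.009  0.005]
```

{"op": "apply_moves", "data": {"commands": [[0,0,0,0,0],[0,0,0,0,0],[0,0,0,0,0],[0,0,0,0,0],[0,0,0,0,0]]}}

```text
clock: 6.0
position: [0.5378, 0.2628, 0.1206]
ee_rot: [0.629, 0.777, -0.003, 0.015]
ft_force: [0.1, 1.1, 0.1]
grip_width: 0.497
```

{"op": "apply_moves", "data": {"commands": [[0,0,0,0,0],[0,0,0,0,0],[0,0,0,0,0],[0,0,0,0,0],[0,0,0,0,0]]}}

```text
clock: 6.42
position: [0.5379, 0.262, 0.1203]
ee_rot: [0.629, 0.777, -0.003, 0.015]
ft_force: [-0.4, -0.1, -0.1]
grip_width: 0.498
```

```bash
python3 - <<'E'
from h import *
goto(.5343,.2601,.0145,102.4); o=manip.get_obs(); print(np.round(o["joint_pos"],4),np.round(o["joint_velocities"],3))
camera("top")
goto(.5343,.2601,.0145,102.4); o=manip.get_obs(); print(np.round(o["joint_pos"],4),np.round(o["joint_velocities"],3))
E
```

```text
shift mm [  1.8  -5.4 105.7] turn -0.42 yaw 101.98 tilt [ 1.12 -1.37] pos [0.5379 0.262  0.1203] grip 42.3 F [-0.4 -0.1 -0.1] T [-0.02 -0.02 -0.04] t 6.4167
[ 0.0481  0.4606 -0.7541  1.6423  0.3697  1.1767 -0.5895] [-0.001  0.002  0.001  0.001  0.    -0.     0.002]
shift mm [  1.7  -5.4 105.7] turn -0.41 yaw 101.99 tilt [ 1.12 -1.37] pos [0.5379 0.2621 0.1202] grip 42.6 F [ 0.3 -1.3  0.2] T [0.08 0.01 0.03] t 6.4667
[ 0.0481  0.4606 -0.7542  1.6423  0.3697  1.1766 -0.5895] [-0.001 -0.001  0.     0.     0.001  0.    -0.   ]
```

{"op": "apply_moves", "data": {"commands": [[0.001,-0.003,0.016,-0.4,0],[0.001,-0.002,0.016,0,0],[0,0,0.016,0,0],[0,0,0.012,0,0],[0,0,0,0,0]]}}

```text
clock: 6.88
position: [0.5346, 0.2621, 0.0591]
ee_rot: [0.626, 0.779, -0.002, 0.016]
ft_force: [-0.7, -0.9, -0.5]
grip_width: 0.497
```

{"op": "apply_moves", "data": {"commands": [[0,0,0,0,0],[0,0,0,0,0],[0,0,0,0,0]]}}

```text
clock: 7.13
position: [0.5348, 0.2625, 0.0599]
ee_rot: [0.626, 0.779, -0.002, 0.016]
ft_force: [-1.1, -0.2, 0.3]
grip_width: 0.499
```

```bash
python3 - <<'E'
from h import *
goto(.5343,.2601,.0145,102.4)
E
```

```text
shift mm [-1.  -1.8 45.4] turn 0.0 yaw 102.4 tilt [ 1.27 -1.28] pos [0.5348 0.2625 0.0599] grip 42.4 F [-1.1 -0.2  0.3] T [0.01 0.03 0.03] t 7.1333
```

{"op": "apply_moves", "data": {"commands": [[-0.001,-0.002,0.012,0,0],[0,0,0.012,0,0],[0,0,0.01,0,0],[0,0,0.008,0,0],[0,0,0,0,0]]}}

```text
clock: 7.55
position: [0.5351, 0.2602, 0.0154]
ee_rot: [0.627, 0.779, -0.001, 0.017]
ft_force: [-0.2, -0.2, 0.4]
grip_width: 0.499
```

{"op": "apply_moves", "data": {"commands": [[0,0,0,0,0],[0,0,0,0,0],[0,0,0,0,0]]}}

```text
clock: 7.8
position: [0.5345, 0.2601, 0.0143]
ee_rot: [0.627, 0.779, -0.001, 0.016]
ft_force: [0.5, 0.3, -0.2]
grip_width: 0.498
```

```bash
python3 - <<'E'
from h import *
goto(.5343,.2601,.0145,102.4)
E
```

```text
shift mm [-0.  -0.2 -0.2] turn -0.01 yaw 102.39 tilt [ 1.34 -1.26] pos [0.5345 0.2601 0.0143] grip 42.3 F [ 0.5  0.3 -0.2] T [0.02 0.   0.01] t 7.8
```

{"op": "apply_moves", "data": {"commands": [[0,0,0,0,1],[0,0,0,0,1],[0,0,0,0,1],[0,0,0,0,1],[0,0,0,0,1]], "squeeze": 60}}

```text
clock: 8.22
position: [0.535, 0.2605, 0.0157]
ee_rot: [0.627, 0.779, -0.001, 0.016]
ft_force: [0.4, 0.5, -2.8]
grip_width: 0.123
```

{"op": "apply_moves", "data": {"commands": [[0,0,0,0,1],[0,0,0,0,1],[0,0,0,0,1],[0,0,0,0,1],[0,0,0,0,1]]}}

```text
clock: 8.63
position: [0.5351, 0.2606, 0.0157]
ee_rot: [0.627, 0.779, -0.0, 0.016]
ft_force: [0.1, 1.0, -0.3]
grip_width: 0.124
```

```bash
python3 - <<'E'
from h import *
goto(.5343,.2601,.0145,102.4)
E
```

```text
shift mm [-0.3 -0.9  1.2] turn -0.01 yaw 102.39 tilt [ 1.43 -1.22] pos [0.5351 0.2606 0.0157] grip 10.5 F [ 0.1  1.  -0.3] T [-0.01  0.11  0.06] t 8.6333
```

{"op": "apply_moves", "data": {"commands": [[0,0,-0.01,0,1],[0,0,-0.016,0,1],[0,0,-0.016,0,1],[0,0,-0.016,0,1],[0,0,0,0,1]]}}

```text
clock: 9.05
position: [0.5315, 0.261, 0.0756]
ee_rot: [0.626, 0.779, -0.003, 0.015]
ft_force: [1.0, 0.3, -3.1]
grip_width: 0.126
```

{"op": "apply_moves", "data": {"commands": [[0,0,0,0,1],[0,0,0,0,1],[0,0,0,0,1]]}}

```text
clock: 9.3
position: [0.5312, 0.2605, 0.075]
ee_rot: [0.626, 0.779, -0.003, 0.015]
ft_force: [1.0, 0.8, -3.3]
grip_width: 0.126
```

```bash
python3 - <<'E'
from h import *
goto(.514,.0362,.08,84.56)
E
```

```text
shift mm [-215.4  -65.1    0. ] turn 17.86 yaw 102.42 tilt [ 1.14 -1.36] pos [0.5312 0.2605 0.075 ] grip 10.7 F [ 1.   0.8 -3.3] T [-0.01  0.08 -0.02] t 9.3
```

{"op": "apply_moves", "data": {"commands": [[-0.01,-0.003,0,0,1],[-0.018,-0.0055,0,0,1],[-0.018,-0.0055,0,0,1],[-0.018,-0.0055,0,0,1],[-0.018,-0.0055,0,0,1]]}}

```text
clock: 9.72
position: [0.5207, 0.1737, 0.0727]
ee_rot: [0.623, 0.782, -0.005, 0.012]
ft_force: [0.2, -1.4, -3.1]
grip_width: 0.119
```

{"op": "apply_moves", "data": {"commands": [[-0.018,-0.0055,0,0,1],[-0.018,-0.0055,0,0,1],[-0.018,-0.0055,0,0,1],[-0.018,-0.0055,0,0,1],[-0.012,-0.0035,0,0,1]]}}

```text
clock: 10.13
position: [0.5103, 0.0752, 0.0707]
ee_rot: [0.625, 0.781, -0.008, 0.011]
ft_force: [0.4, 0.1, -4.2]
grip_width: 0.123
```

{"op": "apply_moves", "data": {"commands": [[0,0,0,0,1],[0,0,0,0,1],[0,0,0,0,1],[0,0,0,0,1]]}}

```text
clock: 10.47
position: [0.5084, 0.0696, 0.0687]
ee_rot: [0.627, 0.779, -0.01, 0.01]
ft_force: [-0.2, -0.1, -3.9]
grip_width: 0.122
```

```bash
python3 - <<'E'
from h import *
goto(.514,.0362,.08,84.56)
E
```

```text
shift mm [-34.1  -1.7 -10.3] turn 17.73 yaw 102.29 tilt [ 0.15 -1.62] pos [0.5084 0.0696 0.0687] grip 10.4 F [-0.2 -0.1 -3.9] T [0.08 0.07 0.04] t 10.4667
```

{"op": "apply_moves", "data": {"commands": [[-0.01,0,0,3.5,1],[-0.01,0,0,3.5,1],[-0.01,0,0,3.5,1],[0,0,0,3.5,1],[0,0,0,3.5,1]]}}

```text
clock: 10.88
position: [0.5127, 0.0445, 0.0689]
ee_rot: [0.739, 0.673, -0.008, 0.01]
ft_force: [-0.0, 0.9, -3.6]
grip_width: 0.121
```

{"op": "apply_moves", "data": {"commands": [[0,0,0,0,1],[0,0,0,0,1],[0,0,0,0,1],[0,0,0,0,1]]}}

```text
clock: 11.22
position: [0.5126, 0.0476, 0.0686]
ee_rot: [0.737, 0.676, -0.007, 0.009]
ft_force: [0.6, -0.0, -4.6]
grip_width: 0.13
```

```bash
python3 snap.py h1; python3 - <<'E'
from h import *
goto(.514,.0362,.08,84.56)
E
```

```text
h1 [0.5126 0.0476 0.0686] [ 0.737   0.6757 -0.0074  0.0095] 11.2167
shift mm [-11.5   2.4 -11.1] turn 0.46 yaw 85.02 tilt [ 0.11 -1.37] pos [0.5126 0.0476 0.0686] grip 10.6 F [-0.2 -0.7 -4.3] T [ 0.1   0.03 -0.05] t 11.2667
```

View pics/h1.png

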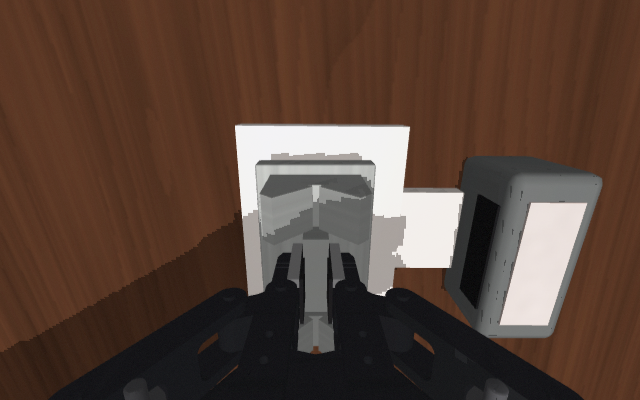

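The picture shows the held cradle with its plate front edge at row 162, columns 256–375. The white block's far edge is at row 126, columns 236–410, and the reading head is to the right. I'll measure both from this one view.

```bash
cat > held.py <<'E'
from h import *
from fit import load,rect
from scipy.optimize import minimize
import sys
np.set_printoptions(precision=4,suppress=True)
tag=sys.argv[1]; im,W,d=load(tag); v,u=np.mgrid[:400,:640]
hsv=cv2.cvtColor(im.astype(np.uint8),cv2.COLOR_RGB2HSV)
top=W[120:260,240:400][W[120:260,240:400][...,2]>.04]
m=(W[...,2]>.04)&(v<260)&(v>120)&(u>230)&(u<400)&(hsv[...,2]>75)
q=W[m]; 
# plate top: strip just behind the front edge, plus sides
zs=q[:,2]; h=np.histogram(zs,bins=np.arange(.04,.13,.002)); print("z hist",[(round(a,3),int(b)) for a,b in zip(h[1],h[0]) if b>20])
p=q[zs<np.percentile(zs,5)+.012]
A=np.c_[p[:,:2],np.ones(len(p))]; 
for _ in range(4):
    co,*_r=np.linalg.lstsq(A,p[:,2],rcond=None); r=p[:,2]-A@co; k=np.abs(r)<.002; p=p[k];A=A[k]
print("plate pts",len(p),"slope deg x,y",np.degrees(co[:2]),"mean z",p[:,2].mean())
e=p[:,:2]
def cost(q):
    c,s=np.cos(q[2]),np.sin(q[2]); f=(e-q[:2])@np.array([[s,-c],[c,s]]).T
    dl=np.clip(np.abs(f[:,0])-.030,0,.02).sum()+np.clip(f[:,1]-.05,0,.02).sum()
    # edges must be reached: use extreme percentiles
    return dl*50+abs(np.percentile(f[:,1],99)-.0495)+abs(np.percentile(f[:,0],99)-.0295)+abs(np.percentile(f[:,0],1)+.0295)
def run(x0):
    s=np.array([x0]*4,float); s[1,0]+=.003; s[2,1]+=.003; s[3,2]+=.03
    return minimize(cost,x0,method="Nelder-Mead",options=dict(initial_simplex=s,xatol=1e-7,fatol=1e-7,maxiter=2000))
r=run([.5126,.0476,np.radians(85)]); print("cradle c",r.x[:2],"yaw",np.degrees(r.x[2]),r.fun)
rect(W,m&(W[...,2]<np.percentile(zs,5)+.006),"minrect plate")
# station block in this view
st=W[(np.abs(W[...,2]-.018)<.003)&(u<420)&(v<300)&(hsv[...,1]<60)&(hsv[...,2]>100)][:,:2]
x0=np.array([.514,.0362,np.radians(84.56)])
c,s=np.cos(x0[2]),np.sin(x0[2]); f=(st-x0[:2])@np.array([[s,-c],[c,s]]).T
f=f[(np.abs(f[:,0])<.058)]
far=[(np.percentile(f[(f[:,0]>a)&(f[:,0]<a+.02)][:,1],99)) for a in (-.05,-.03,-.01,.01,.03)]
left=[np.percentile(f[(f[:,1]>a)&(f[:,1]<a+.015)][:,0],1) for a in (.02,.035,.05)]
right=[np.percentile(f[(f[:,1]>a)&(f[:,1]<a+.015)][:,0],99) for a in (.045,.055)]
print("station far edge (75)",np.array(far),"left(-55)",np.array(left),"right(55)",np.array(right))
E
python3 held.py h1
```

```text
z hist [(np.float64(0.054), 91), (np.float64(0.056), 94), (np.float64(0.058), 74), (np.float64(0.06), 84), (np.float64(0.062), 181), (np.float64(0.064), 2484), (np.float64(0.066), 403), (np.float64(0.068), 91), (np.float64(0.07), 112), (np.float64(0.072), 133), (np.float64(0.074), 136), (np.float64(0.076), 176), (np.float64(0.078), 185), (np.float64(0.08), 204), (np.float64(0.082), 276), (np.float64(0.084), 383), (np.float64(0.086), 911), (np.float64(0.088), 601), (np.float64(0.09), 518), (np.float64(0.092), 553), (np.float64(0.094), 582), (np.float64(0.096), 768), (np.float64(0.098), 968), (np.float64(0.1), 892), (np.float64(0.102), 264)]
plate pts 2929 slope deg x,y [-0.2419  0.0711] mean z 0.06525107245658071
cradle c [0.5111 0.0478] yaw 85.0034720668839 0.008531462629135369
minrect plate 3522 c [0.5132 0.0707] size [53.9 60.2] long-axis deg 174.89 z med 0.0651
station far edge (75) [0.0747 0.075  0.0751 0.0751 0.0745] left(-55) [-0.0546 -0.0546 -0.0541] right(55) [0.0544 0.054 ]
```

{"op": "apply_moves", "data": {"commands": [[-0.006,0.002,0,0.4,1],[-0.006,0.001,0.005,0,1],[0,0,0.008,0,1],[0,0,0.006,0,1],[0,0,0,0,1]]}}

```text
clock: 11.68
position: [0.5148, 0.0331, 0.048]
ee_rot: [0.739, 0.673, -0.007, 0.01]
ft_force: [-0.9, -0.5, -3.9]
grip_width: 0.125
```

{"op": "apply_moves", "data": {"commands": [[0,0,0,0,1],[0,0,0,0,1],[0,0,0,0,1],[0,0,0,0,1]]}}

```text
clock: 12.02
position: [0.5142, 0.0333, 0.0471]
ee_rot: [0.739, 0.674, -0.008, 0.009]
ft_force: [-0.1, 0.0, -3.6]
grip_width: 0.123
```

```bash
python3 - <<'E'
from h import *
goto(.5155,.0360,.0375,84.6)
E
```

```text
shift mm [3.  1.  9.5] turn 0.1 yaw 84.7 tilt [ 0.02 -1.36] pos [0.5142 0.0333 0.0471] grip 10.5 F [-0.1  0.  -3.6] T [ 0.07 -0.03 -0.02] t 12.0167
```

{"op": "apply_moves", "data": {"commands": [[0.003,0.001,0.003,0.1,1],[0,0,0.003,0,1],[0,0,0.002,0,1],[0,0,0,0,1],[0,0,0,0,1]]}}

```text
clock: 12.43
position: [0.516, 0.0369, 0.0386]
ee_rot: [0.739, 0.673, -0.007, 0.009]
ft_force: [0.3, -1.1, -4.0]
grip_width: 0.124
```

{"op": "apply_moves", "data": {"commands": [[0,0,0,0,1],[0,0,0,0,1],[0,0,0,0,1]]}}

```text
clock: 12.68
position: [0.516, 0.0369, 0.0386]
ee_rot: [0.739, 0.673, -0.007, 0.009]
ft_force: [-0.4, 0.2, -3.4]
grip_width: 0.124
```

```bash
sed -i 's/>.04)/>.026)/g; s/np.arange(.04/np.arange(.026/' held.py; python3 snap.py h2; python3 - <<'E'
from h import *
goto(.5155,.0360,.0375,84.6)
E
python3 held.py h2 | grep -v hist
```

```text
h2 [0.516  0.0369 0.0386] [ 0.7394  0.6732 -0.0074  0.0092] 12.6833
shift mm [-0.9 -0.5  1.2] turn 0.03 yaw 84.63 tilt [ 0.09 -1.35] pos [0.5161 0.0369 0.0387] grip 10.8 F [ 0.6 -0.8 -2.7] T [ 0.02 -0.03 -0.02] t 12.7333
plate pts 2918 slope deg x,y [-0.2982  0.1519] mean z 0.0352512584480054
cradle c [0.5146 0.0371] yaw 84.6247213516419 0.010634940628597739
minrect plate 3407 c [0.5166 0.0598] size [54.1 60.3] long-axis deg 174.39 z med 0.0352
station far edge (75) [0.0743 0.0749 0.0749 0.0749 0.0744] left(-55) [-0.0546 -0.0544 -0.0539] right(55) [0.0542 0.054 ]
```

{"op": "apply_moves", "data": {"commands": [[-0.0008,-0.0005,0.001,0,1],[0,0,0.003,0,1],[0,0,0.003,0,1],[0,0,0.002,0,1],[0,0,0,0,1]]}}

```text
clock: 13.15
position: [0.5155, 0.0355, 0.0289]
ee_rot: [0.74, 0.673, -0.007, 0.009]
ft_force: [-0.2, -0.4, -4.1]
grip_width: 0.125
```

{"op": "apply_moves", "data": {"commands": [[0,0,0,0,1],[0,0,0,0,1]]}}

```text
clock: 13.32
position: [0.5153, 0.0356, 0.0285]
ee_rot: [0.739, 0.673, -0.008, 0.009]
ft_force: [-0.3, -0.1, -3.5]
grip_width: 0.125
```

```bash
python3 - <<'E'
from h import *
goto(.5155,.0360,.0250,84.6)
E
```

```text
shift mm [0.5 0.1 3.5] turn 0.02 yaw 84.62 tilt [ 0.07 -1.36] pos [0.5153 0.0356 0.0285] grip 10.6 F [-0.3 -0.1 -3.5] T [ 0.03 -0.03 -0.02] t 13.3167
```

{"op": "apply_moves", "data": {"commands": [[0.0003,0,0.0015,0,1],[0,0,0.001,0,1],[0,0,0.001,0,1],[0,0,0,0,1]]}}

```text
clock: 13.65
position: [0.5157, 0.0359, 0.0255]
ee_rot: [0.739, 0.673, -0.007, 0.01]
ft_force: [-1.3, 0.0, -3.2]
grip_width: 0.118
```

{"op": "apply_moves", "data": {"commands": [[0,0,0.001,0,1],[0,0,0.001,0,1]]}}

```text
clock: 13.82
position: [0.5157, 0.036, 0.0253]
ee_rot: [0.739, 0.673, -0.008, 0.01]
ft_force: [-9.5, -1.5, 16.9]
grip_width: 0.122
```

```bash
python3 - <<'E'
from h import *
goto(.5155,.0360,.0250,84.6)
E
```

```text
shift mm [ 0.  -0.2  0.3] turn 0.01 yaw 84.61 tilt [ 0.08 -1.46] pos [0.5157 0.036  0.0253] grip 10.4 F [-9.5 -1.5 16.9] T [-0.33  1.87 -0.04] t 13.8167
```

{"op": "apply_moves", "data": {"commands": [[0,0,0,0,1],[0,0,-0.0005,0,0.2],[0,0,0,0,0.2],[0,0,0,0,0.1],[0,0,0,0,0.1]]}}

```text
clock: 14.23
position: [0.5172, 0.0362, 0.027]
ee_rot: [0.739, 0.673, -0.007, 0.011]
ft_force: [0.2, -0.8, 0.0]
grip_width: 0.452
```

{"op": "apply_moves", "data": {"commands": [[0,0,0,0,0.1],[0,0,-0.005,0,0.1],[0,0,-0.015,0,0.1],[0,0,-0.015,0,0.1],[0,0,-0.015,0,0.1]]}}

```text
clock: 14.65
position: [0.5149, 0.0374, 0.0763]
ee_rot: [0.739, 0.673, -0.009, 0.009]
ft_force: [0.0, -0.2, -0.4]
grip_width: 0.449
```

{"op": "apply_moves", "data": {"commands": [[0,0,-0.03,0,0.1],[0,0,-0.03,0,0.1],[0,0,-0.02,0,0.1],[0,0,0,0,-0.3],[0,0,0,0,-0.3]]}}

```text
clock: 15.07
position: [0.5157, 0.0404, 0.1643]
ee_rot: [0.739, 0.674, -0.007, 0.01]
ft_force: [-0.1, -0.0, -0.4]
grip_width: 0.648
```

{"op": "apply_moves", "data": {"commands": [[0,0,0,0,-0.3],[0,0,0,0,-0.3],[0,0,0,0,-0.3]]}}

```text
clock: 15.32
position: [0.515, 0.0402, 0.163]
ee_rot: [0.739, 0.674, -0.008, 0.01]
ft_force: [-0.4, 0.0, 0.0]
grip_width: 0.652
```

```bash
python3 snap.py v1; cat > seat.py <<'E'
from h import *
from fit import load,rect
import sys
im,W,d=load(sys.argv[1]); z=W[...,2]; 
S=np.array([.514,.0362]); a=np.radians(84.56); A=np.array([[np.sin(a),-np.cos(a)],[np.cos(a),np.sin(a)]])
f=(W[...,:2]-S)@A.T; L=np.dstack([f,z]); hsv=cv2.cvtColor(im.astype(np.uint8),cv2.COLOR_RGB2HSV)
b=(abs(f[...,0])<.045)&(abs(f[...,1])<.065)
rect(L,b&(z>.0202)&(z<.024),"plate (local; want 0,0,90deg, z .022)")
rect(L,b&(z>.03),"V-supports")
m=b&(z>.0202)&(z<.024); p=L[m]; c,*_=np.linalg.lstsq(np.c_[p[:,:2],np.ones(len(p))],p[:,2],rcond=None); print("plate slope rad",c[:2])
t=(abs(f[...,0])<.06)&(abs(f[...,1])<.08)&(abs(z-.018)<.0018)
print("block extents",np.nanpercentile(f[t],[.5,99.5],axis=0))
E
python3 seat.py v1; python3 -c "
from h import *
goto(.5580,-.3066,.2,90)"
```

```text
v1 [0.515  0.0402 0.163 ] [ 0.7389  0.6737 -0.0075  0.0096] 15.3167
plate (local; want 0,0,90deg, z .022) 2791 c [-0.0043  0.0036] size [ 69.6 109.8] long-axis deg 90.03 z med 0.0219
V-supports 24686 c [-0.     -0.0006] size [90.4 90. ] long-axis deg 89.97 z med 0.236
plate slope rad [-0.0003 -0.0009]
block extents [[-0.0546 -0.0739]
 [ 0.0547  0.0745]]
shift mm [-342.2   75.   -28.7] turn -5.29 yaw 84.71 tilt [ 0.08 -1.39] pos [0.5149 0.0402 0.1628] grip 55.0 F [ 0.4  0.3 -0.2] T [ 0.05 -0.01 -0.03] t 15.3667
```

View pics/v1.png

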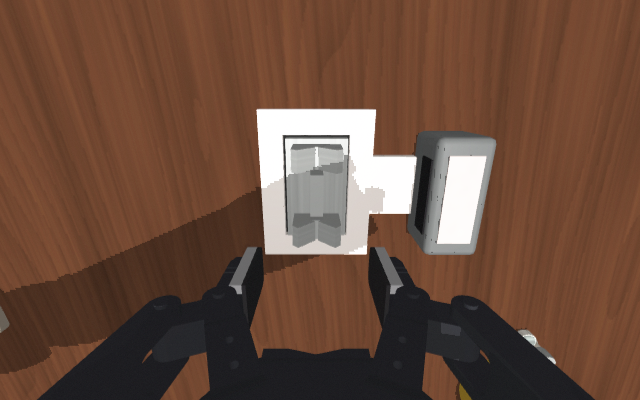

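The cradle sits in the pocket at about (316,187) with a narrow even gap. The plate is level at z 21.9 mm. Next I'll get the V centre with the gripper pixels filtered out, and the barrel pose.

```bash
sed -i 's/b&(z>.03)/b\&(z>.03)\&(z<.063)/' seat.py; python3 seat.py v1 | grep V-s; python3 - <<'E'
from h import *
from fit import load,rect
im,W,d=load("b1"); z=W[...,2]; b=(abs(W[...,0]-.557)<.05)&(abs(W[...,1]+.305)<.075)
hsv=cv2.cvtColor(im.astype(np.uint8),cv2.COLOR_RGB2HSV)
rect(W,b&(z>.0405)&(z<.06),"barrel upper"); rect(W,b&(z>.045)&(z<.06),"barrel top")
m=b&(z>.047)&(z<.06); print(np.nanpercentile(W[m],[1,50,99],axis=0)); rect(W,b&(z>.003)&(z<.012),"rest base")
p=W[m][:,:2]; c=p.mean(0); print(c, np.degrees(np.arctan2(*np.linalg.svd(p-c,full_matrices=False)[2][0][::-1])))
E
```

```text
V-supports 3367 c [ 0.0005 -0.0006] size [90.4 45.3] long-axis deg 89.96 z med 0.0489
barrel upper 2105 c [ 0.5576 -0.3087] size [ 27.1 110.4] long-axis deg 91.12 z med 0.0483
barrel top 1726 c [ 0.5579 -0.309 ] size [ 23.2 109.8] long-axis deg 90.99 z med 0.0488
[[ 0.5482 -0.3624  0.0471]
 [ 0.5577 -0.3042  0.0492]
 [ 0.5669 -0.2551  0.0513]]
rest base 2104 c [ 0.5574 -0.3096] size [69.8 99.8] long-axis deg 91.23 z med 0.006
[ 0.5577 -0.3058] -88.83217598712095
```

{"op": "apply_moves", "data": {"commands": [[-0.012,0.003,0,0,-0.3],[-0.025,0.006,0,0,-0.3],[-0.025,0.006,0,0,-0.3],[-0.025,0.006,0,0,-0.3],[-0.025,0.006,0,0,-0.3]]}}

```text
clock: 15.78
position: [0.5304, -0.0744, 0.1627]
ee_rot: [0.735, 0.678, -0.009, 0.007]
ft_force: [0.1, -0.9, 0.2]
grip_width: 0.653
```

{"op": "apply_moves", "data": {"commands": [[-0.025,0.006,0,-1,-0.3],[-0.025,0.006,0,-1,-0.3],[-0.025,0.006,0,-1,-0.3],[-0.025,0.006,0,-1,-0.3],[-0.025,0.006,0,-1,-0.3]]}}

```text
clock: 16.2
position: [0.5519, -0.2132, 0.1621]
ee_rot: [0.705, 0.709, -0.011, 0.005]
ft_force: [0.8, -0.2, 0.3]
grip_width: 0.654
```

{"op": "apply_moves", "data": {"commands": [[-0.025,0.006,0,0,-0.3],[-0.02,0.003,0,0,-0.3],[-0.01,0,0,0,-0.3],[0,0,0,0,-0.3],[0,0,0,0,-0.3]]}}

```text
clock: 16.62
position: [0.5571, -0.282, 0.1588]
ee_rot: [0.708, 0.706, -0.014, 0.002]
ft_force: [-0.4, 0.1, -0.3]
grip_width: 0.649
```

{"op": "apply_moves", "data": {"commands": [[0,0,0,0,-0.3],[0,0,0,0,-0.3]]}}

```text
clock: 16.78
position: [0.5567, -0.2801, 0.1583]
ee_rot: [0.707, 0.707, -0.014, 0.002]
ft_force: [0.1, -0.0, 0.1]
grip_width: 0.647
```

```bash
python3 -c "
from h import *
goto(.5577,-.309,.08,91.15)"
```

```text
shift mm [-27.2   2.4  78.9] turn -1.21 yaw 89.94 tilt [-0.97 -1.23] pos [ 0.5567 -0.2801  0.1583] grip 55.0 F [ 0.1 -0.   0.1] T [-0.01 -0.06  0.04] t 16.7833
```

{"op": "apply_moves", "data": {"commands": [[-0.01,0.001,0,-1.2,-0.3],[-0.01,0.001,0.015,0,-0.3],[-0.007,0,0.02,0,-0.3],[0,0,0.02,0,-0.3],[0,0,0.02,0,-0.3]]}}

```text
clock: 17.2
position: [0.5624, -0.3044, 0.0857]
ee_rot: [0.697, 0.717, -0.012, 0.006]
ft_force: [0.5, -0.2, -0.3]
grip_width: 0.648
```

{"op": "apply_moves", "data": {"commands": [[0,0,0,0,-0.3],[0,0,0,0,-0.3],[0,0,0,0,-0.3],[0,0,0,0,-0.3]]}}

```text
clock: 17.53
position: [0.5604, -0.301, 0.0812]
ee_rot: [0.696, 0.718, -0.012, 0.002]
ft_force: [-0.9, -0.2, 0.2]
grip_width: 0.646
```

```bash
python3 -c "
from h import *
goto(.5577,-.309,.0155,91.15)"; python3 snap.py b2 barrel; sed -n '/^im,W/,$p' /dev/null; python3 - <<'E'
from h import *
from fit import load,rect
im,W,d=load("b2"); z=W[...,2]; hsv=cv2.cvtColor(im.astype(np.uint8),cv2.COLOR_RGB2HSV)
b=(abs(W[...,0]-.557)<.03)&(abs(W[...,1]+.305)<.075)&((hsv[...,2]>110))
rect(W,b&(z>.0405)&(z<.055),"barrel upper (partly hidden?)")
E
```

```text
shift mm [-6.6 -2.  65.9] turn 0.65 yaw 91.8 tilt [-0.78 -1.18] pos [ 0.5604 -0.301   0.0812] grip 54.9 F [-0.9 -0.2  0.2] T [ 0.   -0.   -0.03] t 17.5333
b2 [ 0.5604 -0.301   0.0812] [ 0.6959  0.718  -0.0121  0.0022] 17.5333
barrel [314.9 235.1] 0.87 [ 0.5583 -0.3029  0.0502]
barrel upper (partly hidden?) 6018 c [ 0.5577 -0.309 ] size [ 27.  110.3] long-axis deg 91.19 z med 0.0483
```

Both wrist views agree: the barrel is at (0.5577, -0.309), yaw 91.2°, top z about 0.050. I'll go down to grasp it.

{"op": "apply_moves", "data": {"commands": [[-0.004,-0.001,0.01,0.6,-0.3],[-0.003,-0.001,0.013,0,-0.3],[0,0,0.013,0,-0.3],[0,0,0.01,0,-0.3],[0,0,0,0,-0.3]]}}

```text
clock: 18.05
position: [0.5588, -0.3112, 0.033]
ee_rot: [0.7, 0.714, -0.012, 0.005]
ft_force: [0.3, -0.0, -0.7]
grip_width: 0.653
```

{"op": "apply_moves", "data": {"commands": [[0,0,0,0,-0.3],[0,0,0,0,-0.3],[0,0,0,0,-0.3]]}}

```text
clock: 18.3
position: [0.558, -0.3106, 0.0312]
ee_rot: [0.7, 0.714, -0.012, 0.003]
ft_force: [0.1, -0.2, 0.9]
grip_width: 0.646
```

```bash
python3 -c "
from h import *
goto(.5577,-.309,.0155,91.15)"
```

```text
shift mm [ 2.  -0.1 15.7] turn -0.06 yaw 91.09 tilt [-0.72 -1.23] pos [ 0.558  -0.3106  0.0312] grip 54.9 F [ 0.1 -0.2  0.9] T [ 0.02 -0.   -0.03] t 18.3
```

{"op": "apply_moves", "data": {"commands": [[0.001,0,0.005,0,-0.3],[0.001,0,0.005,0,-0.3],[0,0,0.003,0,-0.3],[0,0,0,0,-0.3],[0,0,0,0,-0.3]]}}

```text
clock: 18.72
position: [0.5587, -0.3087, 0.0181]
ee_rot: [0.7, 0.714, -0.012, 0.004]
ft_force: [0.0, 0.0, 0.1]
grip_width: 0.651
```

{"op": "apply_moves", "data": {"commands": [[0,0,0,0,-0.3]]}}

```text
clock: 18.8
position: [0.5588, -0.3086, 0.0181]
ee_rot: [0.7, 0.714, -0.012, 0.004]
ft_force: [-0.2, 0.6, 0.1]
grip_width: 0.652
```

```bash
python3 -c "
from h import *
goto(.5577,-.309,.0155,91.15)"
```

```text
shift mm [-0.3 -1.1  2.6] turn -0.03 yaw 91.12 tilt [-0.6  -1.28] pos [ 0.5588 -0.3086  0.0181] grip 55.4 F [-0.2  0.6  0.1] T [ 0.08 -0.02 -0.02] t 18.8
```

{"op": "apply_moves", "data": {"commands": [[0,-0.001,0.002,0,-0.3],[0,0,0,0,1],[0,0,0,0,1],[0,0,0,0,1],[0,0,0,0,1]], "squeeze": 50}}

```text
clock: 19.22
position: [0.5579, -0.3089, 0.0166]
ee_rot: [0.7, 0.714, -0.012, 0.004]
ft_force: [0.3, -0.3, -1.6]
grip_width: 0.318
```

{"op": "apply_moves", "data": {"commands": [[0,0,0,0,1],[0,0,0,0,1],[0,0,0,0,1]]}}

```text
clock: 19.47
position: [0.5579, -0.3089, 0.0165]
ee_rot: [0.7, 0.714, -0.012, 0.004]
ft_force: [0.2, -0.4, 0.2]
grip_width: 0.311
```

{"op": "apply_moves", "data": {"commands": [[0,0,-0.005,0,1],[0,0,-0.015,0,1],[0,0,-0.02,0,1],[0,0,-0.02,0,1],[0,0,-0.02,0,1]]}}

```text
clock: 19.88
position: [0.5558, -0.3056, 0.0975]
ee_rot: [0.7, 0.714, -0.013, 0.0]
ft_force: [1.0, -0.2, -1.1]
grip_width: 0.309
```

{"op": "apply_moves", "data": {"commands": [[0,0,-0.02,0,1],[0,0,-0.01,0,1],[0,0,0,0,1],[0,0,0,0,1],[0,0,0,0,1]]}}

```text
clock: 20.3
position: [0.5587, -0.3054, 0.1376]
ee_rot: [0.7, 0.714, -0.011, 0.005]
ft_force: [0.3, 0.1, -1.7]
grip_width: 0.315
```

```bash
python3 -c "
from h import *
goto(.5145,.0356,.12,84.5)"
```

```text
shift mm [342.2 -37.2  10.2] turn 6.66 yaw 91.16 tilt [-0.52 -1.32] pos [ 0.5587 -0.3054  0.1376] grip 26.8 F [ 0.3  0.1 -1.7] T [0.05 0.01 0.04] t 20.3
```

{"op": "apply_moves", "data": {"commands": [[0.012,-0.001,0,0,1],[0.025,-0.003,0,0,1],[0.025,-0.003,0,0,1],[0.025,-0.003,0,0,1],[0.025,-0.003,0,0,1]]}}

```text
clock: 20.72
position: [0.5388, -0.1926, 0.1284]
ee_rot: [0.703, 0.711, -0.013, 0.001]
ft_force: [0.9, -0.1, -1.1]
grip_width: 0.316
```

{"op": "apply_moves", "data": {"commands": [[0.025,-0.003,0,1.3,1],[0.025,-0.003,0,1.3,1],[0.025,-0.003,0,1.3,1],[0.025,-0.003,0,1.3,1],[0.025,-0.002,0,1.3,1]]}}

```text
clock: 21.13
position: [0.5217, -0.0566, 0.1198]
ee_rot: [0.743, 0.669, -0.016, -0.003]
ft_force: [1.2, -0.2, -1.1]
grip_width: 0.313
```

{"op": "apply_moves", "data": {"commands": [[0.022,0,0,0,1],[0.015,0,0,0,1],[0.01,0,0,0,1],[0,0,0,0,1],[0,0,0,0,1]]}}

```text
clock: 21.55
position: [0.5208, 0.0025, 0.1142]
ee_rot: [0.74, 0.673, -0.019, -0.006]
ft_force: [0.1, -1.0, -0.1]
grip_width: 0.312
```

{"op": "apply_moves", "data": {"commands": [[0,0,0,0,1],[0,0,0,0,1]]}}

```text
clock: 21.72
position: [0.5202, 0.0009, 0.1135]
ee_rot: [0.74, 0.672, -0.019, -0.007]
ft_force: [0.3, -0.4, -0.9]
grip_width: 0.312
```

```bash
python3 -c "
from h import *
goto(.5145,.0356,.11,84.5)"
```

```text
shift mm [34.1 -8.9  3.1] turn 0.02 yaw 84.52 tilt [-2.15 -0.92] pos [0.5202 0.0009 0.1135] grip 26.5 F [ 0.3 -0.4 -0.9] T [ 0.01 -0.02 -0.03] t 21.7167
```

{"op": "apply_moves", "data": {"commands": [[0.011,-0.003,0,0,1],[0.012,-0.003,0,0,1],[0.009,-0.003,0,0,1],[0,0,0,0,1],[0,0,0,0,1]]}}

```text
clock: 22.13
position: [0.5137, 0.0344, 0.1129]
ee_rot: [0.742, 0.67, -0.02, -0.007]
ft_force: [0.3, -0.9, -1.7]
grip_width: 0.309
```

{"op": "apply_moves", "data": {"commands": [[0,0,0,0,1],[0,0,0,0,1],[0,0,0,0,1]]}}

```text
clock: 22.38
position: [0.5138, 0.0344, 0.1131]
ee_rot: [0.742, 0.671, -0.019, -0.006]
ft_force: [-0.3, 1.0, -0.7]
grip_width: 0.313
```

```bash
python3 snap.py d1; python3 -c "
from h import *
goto(.5145,.0356,.0425,84.5)"; python3 seat.py d1
```

```text
d1 [0.5138 0.0344 0.1131] [ 0.7415  0.6706 -0.0195 -0.0064] 22.3833
shift mm [ 2.8  3.1 70.5] turn -0.23 yaw 84.27 tilt [-2.15 -0.95] pos [0.5138 0.0343 0.1131] grip 26.7 F [-0.  -0.4 -0.8] T [ 0.01 -0.02  0.  ] t 22.4333
plate (local; want 0,0,90deg, z .022) 1396 c [0.0006 0.0086] size [ 60.  106.3] long-axis deg 90.26 z med 0.0219
V-supports 945 c [0.0005 0.0094] size [70.9 45.4] long-axis deg 89.83 z med 0.0502
plate slope rad [ 0.0004 -0.0014]
block extents [[-0.0546 -0.0659]
 [ 0.0548  0.0748]]
```

View pics/d1.png

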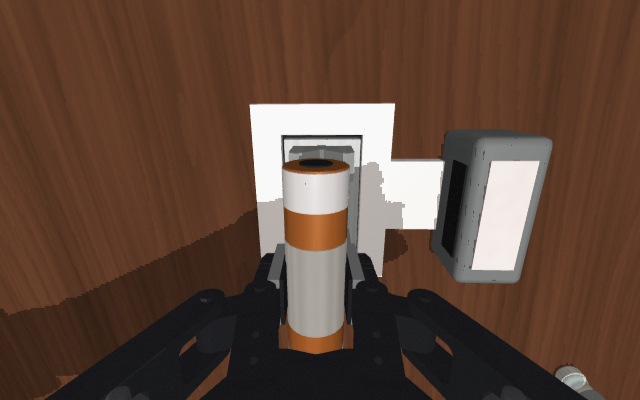

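The barrel is held above the cradle, its front end at (316,165), and the V-support is visible behind it at (322,152). I'll measure the barrel axis from the depth.

```bash
cat > bar.py <<'E'
from h import *
from fit import load
import sys
from scipy.optimize import least_squares
np.set_printoptions(precision=4,suppress=True)
C=np.array([.5145,.0356]); a=np.radians(84.5); A=np.array([[np.sin(a),-np.cos(a)],[np.cos(a),np.sin(a)]])
im,W,d=load(sys.argv[1]); zc=float(sys.argv[2]); v,u=np.mgrid[:400,:640]; hsv=cv2.cvtColor(im.astype(np.uint8),cv2.COLOR_RGB2HSV)
L=np.dstack([(W[...,:2]-C)@A.T,W[...,2]])
m=(abs(L[...,0])<.013)&(abs(L[...,1])<.075)&(abs(L[...,2]-zc-.008)<.011)&(hsv[...,2]>105)&(v<335)
p=L[m]
def res(q):
    x0,z0,sx,sz=q; return np.hypot(p[:,0]-x0-sx*p[:,1],p[:,2]-z0-sz*p[:,1])-.014
r=least_squares(res,[0,zc,0,0],loss="soft_l1",f_scale=.001); q=r.x
print("axis local x0,z at y=0, slopes:",q,"rms",np.sqrt(np.mean(res(q)**2)),"n",len(p))
k=np.abs(res(q))<.002; print("front end y",np.percentile(p[k][:,1],99.7)," -> centre y",np.percentile(p[k][:,1],99.7)-.055)
E
python3 bar.py d1 .1326
```

```text
axis local x0,z at y=0, slopes: [-0.0012  0.1325  0.0054  0.0019] rms 0.0004916404429820724 n 9531
front end y 0.053010147885946456  -> centre y -0.0019898521140535447
```

{"op": "apply_moves", "data": {"commands": [[0.001,0.001,0.006,-0.3,1],[0.001,0.001,0.012,0,1],[0,0.001,0.014,0,1],[0,0,0.012,0,1],[0,0,0.006,0,1]]}}

```text
clock: 22.85
position: [0.5163, 0.0343, 0.0595]
ee_rot: [0.74, 0.672, -0.019, -0.005]
ft_force: [0.2, -0.1, -1.0]
grip_width: 0.311
```

{"op": "apply_moves", "data": {"commands": [[0,0,0,0,1],[0,0,0,0,1],[0,0,0,0,1],[0,0,0,0,1]]}}

```text
clock: 23.18
position: [0.5147, 0.0342, 0.0569]
ee_rot: [0.74, 0.672, -0.02, -0.007]
ft_force: [0.4, -0.6, -1.4]
grip_width: 0.313
```

```bash
python3 snap.py d2; python3 -c "
from h import *
goto(.5152,.0363,.0426,84.5)"; python3 bar.py d2 .082
```

```text
d2 [0.5147 0.0342 0.0569] [ 0.7401  0.6721 -0.0201 -0.0071] 23.1833
shift mm [ 2.3  0.7 14.4] turn 0.01 yaw 84.51 tilt [-2.24 -0.94] pos [0.5149 0.0343 0.0571] grip 26.4 F [ 0.2 -0.5 -1. ] T [-0.03 -0.13  0.03] t 23.2333
axis local x0,z at y=0, slopes: [-0.0002  0.0764  0.001   0.0014] rms 0.0004939315063962809 n 9506
front end y 0.05284572124379577  -> centre y -0.0021542787562042337
```

{"op": "apply_moves", "data": {"commands": [[0.002,0.0005,0.003,0,1],[0,0,0.004,0,1],[0,0,0.003,0,1],[0,0,0,0,1],[0,0,0,0,1]]}}

```text
clock: 23.65
position: [0.5162, 0.0363, 0.0473]
ee_rot: [0.74, 0.672, -0.019, -0.006]
ft_force: [0.6, 0.7, -0.9]
grip_width: 0.314
```

{"op": "apply_moves", "data": {"commands": [[0,0,0,0,1],[0,0,0,0,1]]}}

```text
clock: 23.82
position: [0.5161, 0.0363, 0.0472]
ee_rot: [0.74, 0.672, -0.019, -0.006]
ft_force: [-0.4, -0.4, -1.2]
grip_width: 0.313
```

```bash
python3 -c "
from h import *
goto(.5152,.0363,.0426,84.5)"
```

```text
shift mm [-0.  -0.8  4.7] turn 0.0 yaw 84.5 tilt [-2.09 -0.96] pos [0.5161 0.0363 0.0472] grip 26.6 F [-0.4 -0.4 -1.2] T [-0.   -0.05  0.04] t 23.8167
```

{"op": "apply_moves", "data": {"commands": [[0,-0.0006,0.002,0,1],[0,0,0.0015,0,1],[0,0,0,0,1],[0,0,0,0,1]]}}

```text
clock: 24.15
position: [0.5155, 0.0363, 0.0436]
ee_rot: [0.74, 0.672, -0.019, -0.006]
ft_force: [-0.8, -0.5, -0.7]
grip_width: 0.315
```

{"op": "apply_moves", "data": {"commands": [[0,0,0.001,0,1],[0,0,0,0,1]]}}

```text
clock: 24.32
position: [0.5155, 0.0363, 0.0428]
ee_rot: [0.74, 0.672, -0.019, -0.006]
ft_force: [-1.0, -0.5, -0.7]
grip_width: 0.312
```

```bash
python3 -c "
from h import *
goto(.5152,.0363,.0426,84.5)"
```

```text
shift mm [ 0.  -0.3  0.2] turn -0.01 yaw 84.49 tilt [-2.06 -0.97] pos [0.5155 0.0363 0.0428] grip 26.5 F [-1.  -0.5 -0.7] T [ 0.    0.08 -0.05] t 24.3167
```

{"op": "apply_moves", "data": {"commands": [[0,0,0.0008,0,1]]}}

```text
clock: 24.4
position: [0.5156, 0.0363, 0.0426]
ee_rot: [0.74, 0.672, -0.019, -0.006]
ft_force: [-6.4, -1.1, 15.7]
grip_width: 0.312
```

{"op": "apply_moves", "data": {"commands": [[0,0,0.0008,0,1]]}}

```text
clock: 24.48
position: [0.5156, 0.0362, 0.0426]
ee_rot: [0.74, 0.672, -0.019, -0.006]
ft_force: [-7.2, -1.0, 14.3]
grip_width: 0.309
```

```bash
python3 -c "
from h import *
goto(.5152,.0363,.0426,84.5)"
```

```text
shift mm [ 0.  -0.4  0. ] turn -0.01 yaw 84.49 tilt [-2.06 -1.02] pos [0.5156 0.0362 0.0426] grip 26.3 F [-7.2 -1.  14.3] T [-0.21  1.42 -0.06] t 24.4833
```

{"op": "apply_moves", "data": {"commands": [[0,-0.0004,0.0008,0,1]]}}

```text
clock: 24.57
position: [0.5155, 0.0362, 0.0427]
ee_rot: [0.74, 0.672, -0.019, -0.005]
ft_force: [-1.6, -1.0, 8.1]
grip_width: 0.312
```

```bash
python3 snap.py e1;  python3 -c "
from h import *
goto(.5152,.0363,.0426,84.5)"; python3 bar.py e1 .062; python3 seat.py e1; python3 -c "
from h import *
goto(.5152,.0363,.0426,84.5)"
```

```text
e1 [0.5155 0.0362 0.0427] [ 0.7403  0.672  -0.0193 -0.0051] 24.5667
shift mm [ 0.  -0.3  0.1] turn -0.01 yaw 84.49 tilt [-2.02 -1.05] pos [0.5155 0.0362 0.0426] grip 26.2 F [-3.3  0.   9.1] T [-0.17  0.69 -0.03] t 24.6167
axis local x0,z at y=0, slopes: [0.0003 0.0622 0.0014 0.0023] rms 0.0004954502671294883 n 9431
front end y 0.05484034387083892  -> centre y -0.00015965612916107874
plate (local; want 0,0,90deg, z .022) 1862 c [-0.0031  0.0201] size [59.3 67.4] long-axis deg 179.88 z med 0.0219
V-supports 3028 c [0.0008 0.0046] size [ 53.8 101.8] long-axis deg 90.03 z med 0.0572
plate slope rad [-0.     -0.0023]
block extents [[-0.0546 -0.0383]
 [ 0.0548  0.0751]]
shift mm [ 0.  -0.3  0.1] turn -0.01 yaw 84.49 tilt [-2.02 -1.05] pos [0.5155 0.0362 0.0426] grip 26.2 F [-3.3  0.   9.1] T [-0.17  0.69 -0.03] t 24.6167
```

{"op": "apply_moves", "data": {"commands": [[0,-0.0005,0.0016,0,1]]}}

```text
clock: 24.7
position: [0.5156, 0.0362, 0.0425]
ee_rot: [0.74, 0.672, -0.019, -0.004]
ft_force: [-8.7, -2.5, 24.5]
grip_width: 0.312
```

```bash
python3 -c "
from h import *
for i in range(4):
    goto(.5152,.0363,.0426,84.5); camera('top')
    "; python3 snap.py e2; python3 bar.py e2 .062; python3 seat.py e2 | head -1
```

```text
shift mm [ 0.  -0.4 -0.1] turn -0.02 yaw 84.48 tilt [-1.95 -1.09] pos [0.5156 0.0362 0.0425] grip 26.5 F [-8.7 -2.5 24.5] T [-0.44  1.75  0.  ] t 24.7
shift mm [ 0.  -0.4 -0.1] turn -0.01 yaw 84.49 tilt [-1.95 -1.1 ] pos [0.5156 0.0362 0.0425] grip 26.5 F [-6.9 -1.3 16.2] T [-0.35  1.27 -0.07] t 24.75
shift mm [ 0.  -0.4 -0.1] turn -0.01 yaw 84.49 tilt [-1.95 -1.1 ] pos [0.5156 0.0362 0.0425] grip 26.4 F [-6.5 -1.6 16.3] T [-0.25  1.27  0.01] t 24.8
shift mm [ 0.1 -0.4 -0.1] turn -0.02 yaw 84.48 tilt [-1.95 -1.1 ] pos [0.5156 0.0362 0.0425] grip 26.7 F [-7.  -1.5 16.6] T [-0.31  1.28 -0.06] t 24.85
e2 [0.5156 0.0362 0.0425] [ 0.7403  0.672  -0.019  -0.0044] 24.9
axis local x0,z at y=0, slopes: [0.0003 0.0621 0.0002 0.0019] rms 0.0004893210388100334 n 9438
front end y 0.054863395136543015  -> centre y -0.00013660486345698497
plate (local; want 0,0,90deg, z .022) 1866 c [0.0005 0.0282] size [60.2 73.7] long-axis deg 90.23 z med 0.0219
```

{"op": "apply_moves", "data": {"commands": [[0,-0.0013,0.0015,0,1]]}}

```text
clock: 25.03
position: [0.5154, 0.0363, 0.0425]
ee_rot: [0.74, 0.672, -0.018, -0.003]
ft_force: [0.3, -0.7, 7.7]
grip_width: 0.31
```

```bash
python3 -c "
from h import *
for i in range(4):
    goto(.5152,.0363,.0426,84.5); camera('top')
    "; python3 snap.py e3; python3 bar.py e3 .062
```

```text
shift mm [ 0.  -0.2 -0.1] turn -0.03 yaw 84.47 tilt [-1.82 -1.12] pos [0.5154 0.0363 0.0425] grip 26.3 F [ 0.3 -0.7  7.7] T [-0.25 -0.28  0.14] t 25.0333
shift mm [ 0.  -0.2 -0.2] turn -0.02 yaw 84.48 tilt [-1.8  -1.13] pos [0.5154 0.0363 0.0424] grip 26.2 F [-1.8 -1.8 11.9] T [-0.22  0.41  0.09] t 25.0833
shift mm [ 0.  -0.2 -0.2] turn -0.02 yaw 84.48 tilt [-1.81 -1.12] pos [0.5154 0.0363 0.0424] grip 26.3 F [-2.  -1.5 11.4] T [-0.24  0.37  0.06] t 25.1333
shift mm [ 0.  -0.2 -0.2] turn -0.02 yaw 84.48 tilt [-1.81 -1.12] pos [0.5154 0.0363 0.0424] grip 26.4 F [-1.8 -0.3 11.7] T [-0.28  0.38  0.09] t 25.1833
e3 [0.5154 0.0363 0.0424] [ 0.7403  0.672  -0.0183 -0.0034] 25.2333
axis local x0,z at y=0, slopes: [ 0.0001  0.0619 -0.0008  0.001 ] rms 0.00048578486037610576 n 9478
front end y 0.054940778648391975  -> centre y -5.922135160802561e-05
```

The push is steady: about 12.5 N net down with about 2 N sideways, so roughly 10 N and 8 N on the two sides. The barrel is centred and parallel, so I'm handing in.

```bash
python3 -c "
from h import *
print(workorder.hand_in()); goto(.5152,.0363,.0426,84.5)"
```

```text
the job is handed in; nothing more can be done
None
the job is handed in; nothing more can be done
```

The V-cradle is seated and released in the station pocket, and the amber barrel is pressed into its V, still held in the gripper. I handed the job in at about 25 s. The hand-in reports no verdict.

**Cradle:** After release it was about 0.5 mm and 0.6 mm off the pocket's centre. The underside was at z ≈ 10 mm, it was level to about 0.001 rad, and its yaw matched the pocket to about 0.1°.

**Barrel:**
- The axis is 0.1 mm off the V's centre line and at its seat height, 61.9 mm against 62 mm expected.
- It is parallel to about 0.001 rad and centred lengthwise to 0.1 mm.
- The grip is 50 N. Net push is about 12.5 N down with about 2 N sideways, which I work out as roughly 10 N on one side of the V and 8 N on the other. Those two figures come from the wrist force, neglecting friction; I could not measure them directly.

**What disagreed:**
- The arm drifted and lagged after fast rows, so I corrected in small measured steps.
- The tool ended tilted about 2°. The cradle and barrel themselves measured level.
- Some of the cradle's plate outlines came out wrong because other pixels got in or the gripper hid part of the plate. I used the V-support fit and the plate height instead.

I saw no contact with the look-alikes or bystanders, but I took no final picture to check them.

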